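Close the block mould on the cold plate

TASK

Without lifting it, slide the lower half of the aluminium block mould across the cold plate until it sits snugly against all three locating pins. Then fit the upper half onto its two dowels and press it down against the spring until the halves meet face to face, and finish while still holding the mould pressed shut: do not let go. Leave the bottle, the calculator and the slide box where they are.

Things in the scene. Friction and masses are not known exactly. Their poses are not given: they have to be found in the camera images.
- plate: Cold plate, fixed on the bench (place and yaw vary): white housing 240 (x) x 380 (y) mm, dark steel top 220 x 360 mm, top 30 mm above the bench. Origin: centre of its underside, on the bench; z up. Near its +x, +y corner stand 3 steel locating pins, 8 mm across, 10 mm high: two, 68 mm apart along y, stop the mould's long side moving to +x; one stops its short end moving to +y.
- dock (a point): The point on the top surface of the cold plate (30 mm above the bench) at which the lower half's origin lies when that half touches all three pins with its long side along the plate's y; axes as the plate's. In this frame the pins' centres lie at (32, -34), (32, 34) and (0, 52) mm in x, y.
- lower: Lower mould half, loose on the cold plate: aluminium block 56 (x) x 96 (y) x 24 (z) mm, 0.28-0.44 kg. Origin: centre of its underside; z up. On its top face two steel dowels at x = 0, y = +-35 mm, 10 mm in diameter, 16 mm high, the last 6 mm tapering to 4 mm; between them a sprung ejector pad 26 x 40 mm. May be gripped across its 56 mm width. Same turned end for end: either way will do.
- face (a point): Centre of the lower half's top (parting) face, 24 mm above its underside; axes as the lower half's.
- ejector (a joint): How far the ejector pad is pressed down, m: 0 = 4 mm proud of the top face, 0.004 = level with it. Its spring pushes up with 4 N at 0, 10 N at 0.004: the upper half rests 4 mm open under its own weight and springs open when let go.
- upper: Upper mould half, loose on the bench, right way up: aluminium slab 56 (x) x 96 (y) x 14 (z) mm, 0.2-0.3 kg, two through holes 11.6 mm wide at x = 0, y = +-35 mm; in the middle on top a grip rib 16 (x) x 44 (y) mm, its top 44 mm above the underside. Origin: centre of its underside; z up. Fits either way round. Shut, its underside lies on the lower half's top face.
- reagent: Bystander: brown reagent bottle, 68 mm across, 150 mm tall, on the bench. Origin at the centre of its underside.
- calculator: Bystander: black pocket calculator 135 x 75 x 16 mm lying on the bench. Origin at the centre of its underside.
- slidebox: Bystander: blue slide box 102 x 87 x 36 mm on the bench. Origin at the centre of its underside.
Mind the look-alikes: they are no part of the job. Leave any brown or green look-alike of the lower alone.

How it is judged:
On the way, in this order (a step that is already met when the one before it is completed fails the run):
1. the lower half sits against the three pins, with the upper half not yet on it (horizontal distance between lower and dock below 0.004 m and angle between the y axis of lower and the y axis of dock, either way round below 0.06 rad and horizontal distance between upper and lower above 0.06 m), for 0.2 s.
2. the upper half is on both dowels (horizontal distance between upper and face below 0.003 m and z of upper in the frame of face below 0.009 m and angle between the y axis of upper and the y axis of lower, either way round below 0.06 rad), for 0.1 s.
At the end, for the whole second after the job is handed in: Lower half flat on the plate, within 5 mm and 4 degrees of its place at the pins; upper half square on both dowels within 2.5 mm, gap under 1.5 mm (ejector down over 2.7 mm), over 6 N between the halves, the robot still pressing on the upper half; all at rest (horizontal distance between lower and dock below 0.005 m and angle between the y axis of lower and the y axis of dock, either way round below 0.07 rad and z of lower in the frame of dock below 0.003 m and horizontal distance between upper and face below 0.0025 m and angle between the y axis of upper and the y axis of lower, either way round below 0.06 rad and z of upper in the frame of face below 0.0015 m and angle between the z axis of upper and the z axis of lower, either way round below 0.03 rad and value of joint ejector above 0.0027 m and contact force between upper and lower above 6 N and contact force between any of the fingers, the arm and upper above 2 N and linear speed of upper below 0.01 m/s); the arm keeps its last pose, push and grip.
It fails at once if the lower half is lifted off the cold plate (by more than 8 mm) (z of lower in the frame of dock above 0.008 m).
It fails at once if the bottle is moved by more than 30 mm (distance of reagent from where it was at the start of the episode above 0.03 m).
It fails at once if the calculator is moved by more than 30 mm (distance of calculator from where it was at the start of the episode above 0.03 m).
It fails at once if the slide box is moved by more than 30 mm (distance of slidebox from where it was at the start of the episode above 0.03 m).
It also fails if it takes over 64 s, if anything falls off the work surface, if the arm or the gripper's body presses on something with over 40 N, if the wrist force passes 120 N, or if a joint passes its speed limit or range.

ROBOT

A 6-joint arm with a two-finger parallel gripper is mounted at the origin on the work surface. World frame = base frame: x ahead of the robot, y to its left, z up, the work surface at z = 0. Lengths are in m, angles in rad, forces in N, time in s.
With the tool pointing down it reaches from about 0.35 to 0.85 m from the base axis. Payload 8.1 kg.
Tool frame: the origin (TCP) lies at the very end of the fingers, on their centre line; the grasp point (between the pads) lies 19 mm behind it; z points along the fingers, y is the line along which they close (so a half turn about z gives the same grasp; the last joint's range is limited). The gripper opens to 93 mm and grips with 3 to 60 N. Pads are 15 mm wide; open, the fingers measure 128 mm over their backs; the gripper's body (75 mm by 188 mm) begins 65 mm behind the grasp point.
Start: joints at [-1.265, 0.13, 1.488, -0, 1.523, -0.085], TCP at [0.229, -0.555, 0.219] pointing down, gripper open.
Joint ranges: [-2.96, 2.96], [-0.89, 2.26], [0.02, 2.5], [-1.34, 4.48], [0, 2.73], [-2.66, 2.66]. Speed limits (rad/s): [2.39, 2.39, 2.79, 3.14, 3.14, 3.14].

INTERFACE

Orientations are given as a rotation vector (axis times angle).
In Python, from plant import read_state, eyes, workorder gives the robot as it stands. The module is installed in compiled form; this text tells all that it offers.
- The arm moves only by the tool play_rows, never from a script. Its argument "targets" is one flat list of numbers, 4 for each row, row after row: the shift along the tool's x, y, z in cm, then the turn about the tool's z in degrees. In form: [dx, dy, dz, roll, dx, dy, dz, roll, ...]. A call has 1 to 8 rows; each row is the pose to reach, as a shift and turn from the pose commanded when the call began, along the tool's axes at that moment; what a row does not reach only later rows make up. A row lasts 1/12 s, in which the tool goes at most 41.7 mm and 7.16 degrees, less where a joint would pass 70% of its speed; a pose out of reach is approached as far as the arm can. A call with a gripper value outside its range is refused whole. "grip" is the finger opening in cm, from 0 to 9.3, set as the call begins (left out, the last holds). The fingers move at their own pace and stop on an object; "grip_force" is the grip in N (left out, the last holds). Time passes only in rows, so rows that repeat a pose let the fingers close. It gives the time, the measured TCP pose, the force, the opening and the grip force at its end, in the units of the state.
- read_state(): the state, without advancing time (a new reading comes with each control period).
- eyes.read_camera(name): name is "scene" or "top" or "wrist"; returns a dict with "image" (420x560x3 uint8, red, green, blue), "vfov" (degrees; the focal length in pixels is half the picture's height over the tangent of half this angle, whatever the lens; pixels are square), "cx", "cy" (the principal point, pixels), "cam_to_world" (4x4, takes a point from camera to world coordinates); the wrist camera has in their place "T_tool_cam" (4x4, takes a point from camera to tool coordinates, whose origin is the TCP and whose axes are the flange's). Camera axes: x right, y up, looking along -z (the intrinsics and any distortion apply to the point x, -y, -z); pixel columns grow to the right and rows downward; lengths in m; the calibration is good to about 2 mm. A picture is of the moment at which its call begins: read the wrist's pose just before it. There is no depth.
- workorder.close_job(): hands the job in; it is judged then, once.
The state is a dict: "t": time; "q": joint angles; "dq": joint speeds; "joint_torque": joint torques, N m; "tool_pos": TCP position; "orientation": TCP orientation; "force": force on the tool from outside, world axes, zero at the start; "wrist_torque": the same for the moment, N m; "opening": finger opening in m; "gripper_force": force on a finger pad.
Only numpy, scipy, OpenCV 4.12 (cv2) and the standard library are available. Lean on these libraries where they do the work, as an engineer would, in place of code of your own. Each camera call takes 0.05 s, during which the arm holds its last target. There are 200 camera calls.

## Working session

There is one attempt and no reset: what is moved stays moved. The work goes in short steps, Python scripts to look and compute and a tool call to move; the robot and the scene stay as the last step left them, time stands still between calls to the robot, and variables do not carry over. Pictures are saved under pics/ and viewed, at most 13 in all, crops included, and the job is handed in when it is done.

Besides the shell and the picture viewer there is one more tool, called after "Emit:" as a command line: name --argument value ..., lists and objects as JSON in quotes. play_rows: Moves the arm, as the interface text tells. Its arguments: {"type":"object","properties":{"targets":{"type":"array"},"grip":{"type":"number"},"grip_force":{"type":"number"}},"required":["targets"]}

```bash
mkdir -p pics; cat > h.py <<'E'
import numpy as np, cv2
from plant import read_state, eyes, workorder
from scipy.spatial.transform import Rotation as R
def snap(n,f=None):
    s=read_state(); c=eyes.read_camera(n)
    if 'cam_to_world' in c: T=np.array(c['cam_to_world'])
    else:
        W=np.eye(4);W[:3,:3]=R.from_rotvec(s['orientation']).as_matrix();W[:3,3]=s['tool_pos'];T=W@np.array(c['T_tool_cam'])
    np.savez('cam_%s.npz'%(f or n),T=T,vf=c['vfov'],cx=c['cx'],cy=c['cy'],im=c['image'])
    if f: cv2.imwrite('pics/%s.png'%f,c['image'][:,:,::-1])
    return {k:v for k,v in c.items() if k!='image'}
def ray(f,uv):
    d=np.load('cam_%s.npz'%f);F=210/np.tan(np.radians(d['vf'])/2);T=d['T']
    uv=np.atleast_2d(uv).astype(float)
    p=np.c_[(uv[:,0]-d['cx'])/F,-(uv[:,1]-d['cy'])/F,-np.ones(len(uv))]
    return T[:3,3],p@T[:3,:3].T
def onz(f,uv,z):
    o,r=ray(f,uv);return o+r*((z-o[2])/r[:,2])[:,None]
def proj(f,P):
    d=np.load('cam_%s.npz'%f);F=210/np.tan(np.radians(d['vf'])/2);T=np.linalg.inv(d['T'])
    q=np.atleast_2d(P)@T[:3,:3].T+T[:3,3]
    return np.c_[d['cx']-F*q[:,0]/q[:,2],d['cy']+F*q[:,1]/q[:,2]]
def tri(f,a,g,b):
    o,r=ray(f,a);p,s=ray(g,b);out=[]
    for x,y in zip(r,s):
        k=np.linalg.lstsq(np.c_[x,-y],p-o,rcond=None)[0];A=o+x*k[0];B=p+y*k[1];out.append(np.r_[(A+B)/2,np.linalg.norm(A-B)])
    return np.array(out)
E
python3 - <<'E'
from h import *
np.set_printoptions(precision=4,suppress=True)
for n in ['top','scene','wrist']: print(snap(n,n+'0'))
a=cv2.imread('pics/top0.png');b=cv2.imread('pics/scene0.png')
print(read_state())
cv2.imwrite('pics/top0b.png',cv2.resize(a,(800,600),interpolation=cv2.INTER_CUBIC))
cv2.imwrite('pics/scene0b.png',cv2.resize(b,(800,600),interpolation=cv2.INTER_CUBIC))
E
```

```text
{'vfov': 55.37783572713036, 'cx': 276.10586693770773, 'cy': 209.9267101825762, 'cam_to_world': array([[ 0.0257,  0.9953, -0.093 ,  0.4275],
       [-0.9997,  0.0255, -0.0034, -0.0255],
       [-0.001 ,  0.0931,  0.9957,  1.1828],
       [ 0.    ,  0.    ,  0.    ,  1.    ]])}
{'vfov': 45.325954263996906, 'cx': 284.85403819395964, 'cy': 210.34750785865887, 'cam_to_world': array([[-0.5932, -0.6174,  0.5166,  1.4011],
       [ 0.805 , -0.4512,  0.3852,  0.6092],
       [-0.0048,  0.6444,  0.7647,  1.3578],
       [ 0.    ,  0.    ,  0.    ,  1.    ]])}
{'vfov': 60.84462648199938, 'cx': 277.20545262701705, 'cy': 204.6367718892445, 'T_tool_cam': array([[ 0.0005,  0.9562,  0.2927,  0.0824],
       [ 1.    , -0.0004, -0.0004, -0.0003],
       [-0.0003,  0.2927, -0.9562, -0.1657],
       [ 0.    ,  0.    ,  0.    ,  1.    ]])}
{'t': 0.15, 'q': array([-1.2654,  0.131 ,  1.4891,  0.    ,  1.523 , -0.0854]), 'dq': array([ 0.    , -0.0023, -0.0043, -0.0001, -0.0009,  0.    ]), 'joint_torque': array([ -0.0006, -56.0476, -49.2333,   0.0767,   0.0307,  -0.0001]), 'tool_pos': array([ 0.2284, -0.5543,  0.2178]), 'orientation': array([-3.0803, -0.6097,  0.0002]), 'force': array([ 0.029 ,  0.0531, -0.1095]), 'wrist_torque': array([-0.0234,  0.0061,  0.012 ]), 'gripper_force': 0.0, 'opening': 0.09318705977648017}
```

View pics/top0b.png

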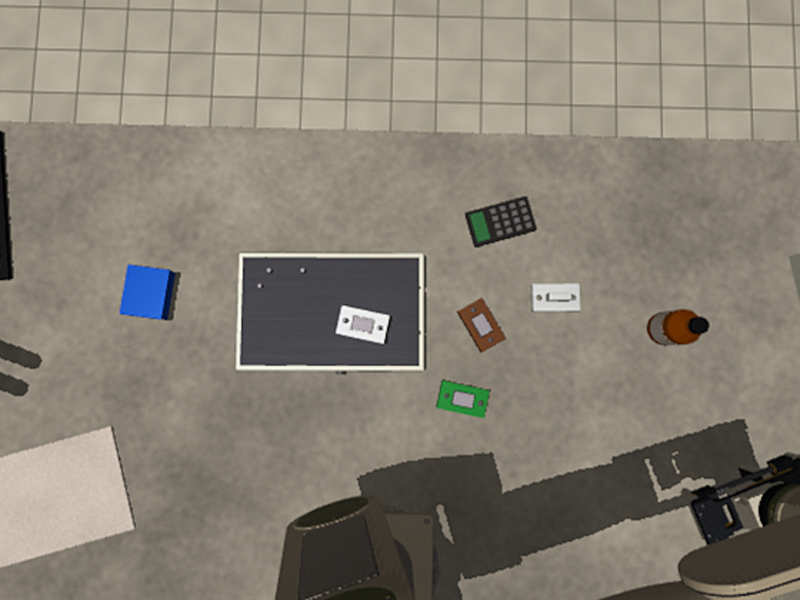

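View pics/scene0b.png

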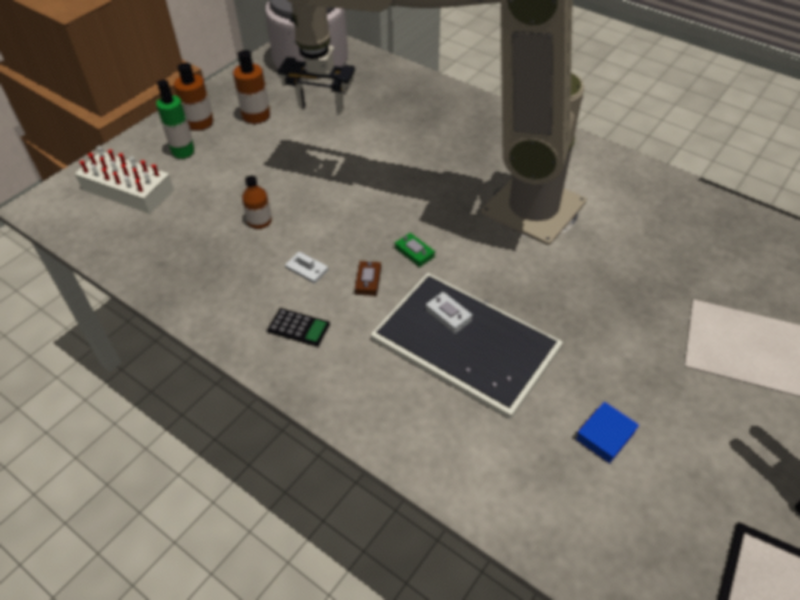

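The top view (800-px scale) shows the plate at (238–425, 253–370), pins at (269,270), (303,270) and (260,286), the lower half at (363,324) and the upper half at (556,297). The brown and green look-alikes are at (481,325) and (463,398). The scene view agrees.

```bash
python3 - <<'E'
from h import *
np.set_printoptions(precision=4,suppress=True)
k=.7
pt=lambda l:np.array(l)*k
print('pins',onz('top0',pt([(269,270),(303,270),(260,286)]),.04))
print('plate corners',onz('top0',pt([(238,253),(425,254),(425,370),(237,369)]),.03))
print('low',onz('top0',pt([(363,324)]),.054)); print('up',onz('top0',pt([(556,297)]),.02))
print('others',onz('top0',pt([(481,325),(463,398),(500,221),(148,292),(685,327)]),.02))
# triangulate lower pad and upper
print(tri('top0',pt([(362,324),(559,296)]),'scene0',pt([(449,310),(306,264)])))
a=np.load('cam_top0.npz')['im'][:,:,::-1]
c1=cv2.resize(a[170:265,160:305],(800,524),interpolation=cv2.INTER_CUBIC); cv2.imwrite('pics/c1.png',c1)
E
```

```text
pins [[0.5883 0.233  0.04  ]
 [0.5901 0.1644 0.04  ]
 [0.5554 0.2496 0.04  ]]
plate corners [[ 0.6231  0.3001  0.03  ]
 [ 0.6308 -0.0815  0.03  ]
 [ 0.3958 -0.0864  0.03  ]
 [ 0.3881  0.2901  0.03  ]]
low [[0.4835 0.0392 0.054 ]]
up [[ 0.5505 -0.3514  0.02  ]]
others [[ 0.4893 -0.1989  0.02  ]
 [ 0.3416 -0.1644  0.02  ]
 [ 0.7056 -0.2357  0.02  ]
 [ 0.5394  0.483   0.02  ]
 [ 0.4959 -0.6134  0.02  ]]
[[ 0.4822  0.044   0.047   0.0058]
 [ 0.5502 -0.3534  0.0158  0.0118]]
```

View pics/c1.png

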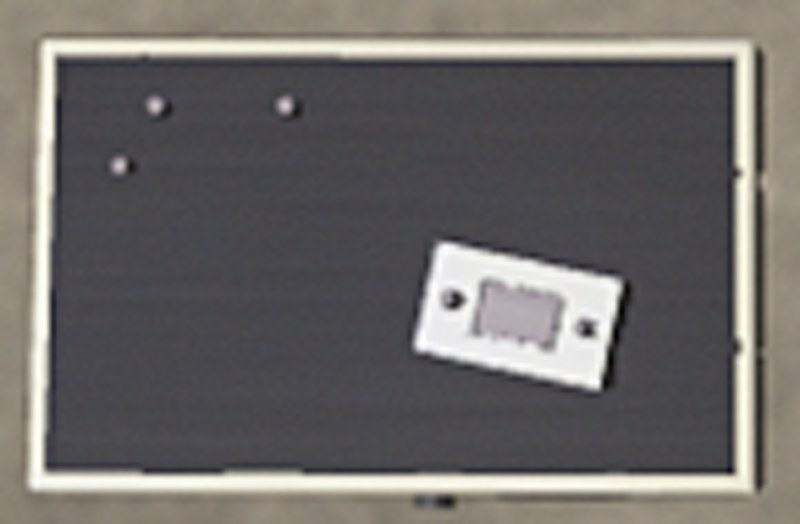

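```bash
cat >> h.py <<'E'
def go(x,y,z,ya):
    "shift in tool axes (cm) and roll (deg) to reach TCP x,y,z with tool y at world angle ya deg (mod 180)"
    s=read_state();M=R.from_rotvec(s['orientation']).as_matrix()
    d=M.T@(np.array([x,y,z])-s['tool_pos'])*100
    cur=np.degrees(np.arctan2(M[1,1],M[0,1]));e=(ya-cur+90)%180-90
    print('go',d.round(2),'roll',round(-e,2),'cur',round(cur,2),'tilt',M[2].round(4))
E
python3 - <<'E'
from h import *
np.set_printoptions(precision=4,suppress=True)
s=800/145
c=np.array([(438,242),(622,281),(602,390),(415,350)])/s+[160,170]
P=onz('top0',c,.054);print(P, P.mean(0)); v=P[0]-P[1]+P[3]-P[2];print('long yaw',np.degrees(np.arctan2(v[1],v[0]))-90)
q=np.array([(156,106),(286,106),(119,166)])/s+[160,170];print(onz('top0',q,.04))
go(.52,.10,.22,-10)
E
```

```text
[[ 0.5191  0.0819  0.054 ]
 [ 0.5015 -0.013   0.054 ]
 [ 0.4455 -0.0042  0.054 ]
 [ 0.4635  0.0918  0.054 ]] [0.4824 0.0391 0.054 ]
long yaw -10.540296094544203
[[0.5877 0.233  0.04  ]
 [0.5894 0.1651 0.04  ]
 [0.5557 0.2508 0.04  ]]
go [ 51.88 -49.39  -0.14] roll -57.61 cur -67.61 tilt [ 0.0001 -0.0015 -1.    ]
```

Emit:
play_rows --targets '[23, -22, 0, -57.6, 23, -22, 0, -57.6, 23, -22, 0, -57.6, 23, -22, 0, -57.6, 23, -22, 0, -57.6, 23, -22, 0, -57.6, 23, -22, 0, -57.6, 23, -22, 0, -57.6]' --grip 9.3

```text
t: 0.82
tool_pos: [0.3582, -0.2605, 0.2185]
orientation: [-2.404, -2.021, -0.001]
force: [0.3, -0.7, -0.2]
opening: 0.0928
gripper_force: 0.0
```

```bash
python3 -c "
from h import *
print(read_state()['tool_pos']);go(.52,.10,.22,-10)"
```

```text
[ 0.35817329 -0.26053153  0.21846953]
go [38.3   9.75 -0.11] roll 0.1 cur -9.9 tilt [ 1.e-03  3.e-04 -1.e+00]
```

Emit:
play_rows --targets '[32, 8.2, 0, 0, 32, 8.2, 0, 0, 32, 8.2, 0, 0, 32, 8.2, 0, 0, 32, 8.2, 0, 0, 32, 8.2, 0, 0, 32, 8.2, 0, 0, 32, 8.2, 0, 0]'

```text
t: 1.48
tool_pos: [0.4958, 0.0389, 0.2186]
orientation: [2.411, 2.014, 0.0]
force: [0.2, -0.1, 0.3]
opening: 0.0927
gripper_force: 0.0
```

Emit:
play_rows --targets '[4, 1, 0, 0, 4, 1, 0, 0, 4, 1, 0, 0, 4, 1, 0, 0]'

```text
t: 1.82
tool_pos: [0.512, 0.0739, 0.2182]
orientation: [-2.411, -2.014, 0.002]
force: [0.2, 0.0, -0.0]
opening: 0.0931
gripper_force: 0.0
```

```bash
python3 - <<'E'
from h import *
snap('wrist','w1')
print(read_state()['tool_pos'],read_state()['dq'].round(3));go(.52,.10,.22,-10)
a=cv2.imread('pics/w1.png');cv2.imwrite('pics/w1b.png',cv2.resize(a,(800,600),interpolation=cv2.INTER_CUBIC))
print(proj('w1',[[.4824,.0391,.054],[.588,.233,.04],[.589,.165,.04],[.5555,.2505,.04]])/.7)
E
```

```text
[0.51199763 0.07321815 0.21836901] [-0.018 -0.011  0.007  0.004 -0.001  0.002]
go [ 2.78  0.31 -0.16] roll -0.33 cur -10.33 tilt [-6.e-04 -6.e-04 -1.e+00]
[[362.33200124 321.03835492]
 [474.19752919 -19.1713385 ]
 [490.12497898 100.83101847]
 [415.22403418 -41.33433086]]
```

View pics/w1b.png

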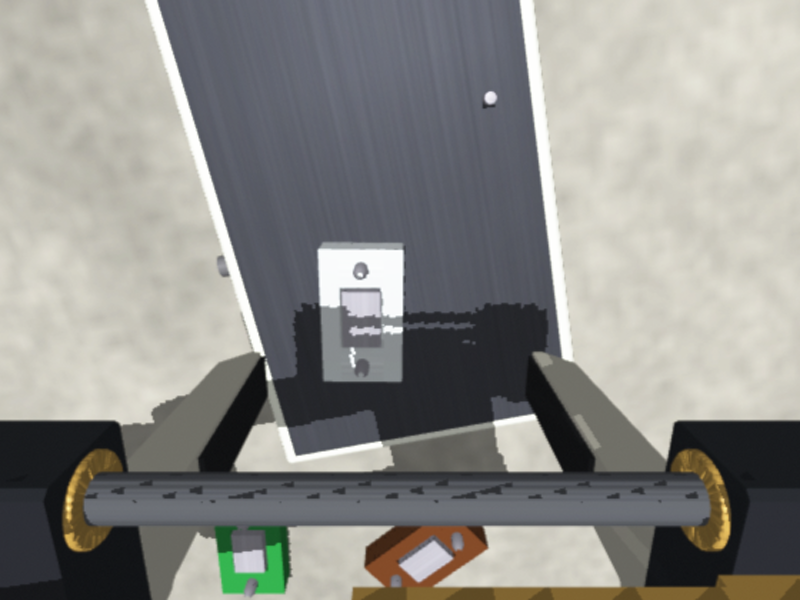

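The wrist view shows the lower half's top face with corners (318,248), (404,249), (403,381) and (323,381). A pin shows at (490,98), about 3 px from its predicted place.

```bash
python3 - <<'E'
from h import *
np.set_printoptions(precision=4,suppress=True)
c=np.array([(318,248),(404,249),(403,381),(323,381)])*.7
P=onz('w1',c,.054);print(P,P.mean(0)); v=P[0]-P[3]+P[1]-P[2];yaw=np.degrees(np.arctan2(v[1],v[0]))-90;print(yaw)
print('dowel bases',onz('w1',np.array([(361,277),(361,372)])*.7,.056), 'pin top',onz('w1',[(490*.7,98*.7)],.04))
s=800/145
t=np.array([(438,242),(622,281),(602,390),(415,350)])/s+[160,170]
print('height',tri('top0',t,'w1',c[[1,2,3,0]]),'pin',tri('top0',np.array([[286,106]])/s+[160,170],'w1',[(490*.7,98*.7)]))
go(*P.mean(0)[:2],.15,yaw)
E
```

```text
[[ 0.4638  0.0944  0.054 ]
 [ 0.5193  0.0837  0.054 ]
 [ 0.502  -0.0107  0.054 ]
 [ 0.4458 -0.0006  0.054 ]] [0.4827 0.0417 0.054 ]
-10.536921221779465
dowel bases [[0.4879 0.0705 0.056 ]
 [0.4742 0.0025 0.056 ]] pin top [[0.5891 0.1667 0.04  ]]
height [[ 0.5194  0.0825  0.0486  0.0003]
 [ 0.5017 -0.0129  0.0497  0.0001]
 [ 0.445  -0.0038  0.048   0.0015]
 [ 0.4631  0.0929  0.0477  0.0014]] pin [[0.5911 0.167  0.0286 0.0002]]
go [-3.62 -2.31  6.84] roll 0.2 cur -10.33 tilt [-0.0006 -0.0006 -1.    ]
```

Emit:
play_rows --targets '[-3.6, -2.3, 1, 0.2, -3.6, -2.3, 5, 0.2, -3.6, -2.3, 9, 0.2, -3.6, -2.3, 13, 0.2, -3.6, -2.3, 16, 0.2, -3.6, -2.3, 17.8, 0.2, -3.6, -2.3, 17.8, 0.2, -3.6, -2.3, 17.8, 0.2]'

```text
t: 2.53
tool_pos: [0.4822, 0.0414, 0.0402]
orientation: [-2.417, -2.005, 0.003]
force: [0.1, 0.6, -0.2]
opening: 0.0928
gripper_force: 0.0
```

```bash
python3 - <<'E'
from h import *
go(.4827,.0405,.036,-10.54)
E
```

```text
go [-0.08  0.06  0.42] roll -0.09 cur -10.63 tilt [-5.0e-04 -2.1e-03 -1.0e+00]
```

Emit:
play_rows --targets '[0, 0, 0.4, 0, 0, 0, 0.4, 0]'

```text
t: 2.7
tool_pos: [0.4848, 0.0421, 0.0383]
orientation: [2.415, 2.006, 0.004]
force: [0.1, 0.3, -0.3]
opening: 0.093
gripper_force: 0.0
```

Emit:
play_rows --targets '[0, 0, 0, 0, 0, 0, 0, 0, 0, 0, 0, 0, 0, 0, 0, 0, 0, 0, 0, 0, 0, 0, 0, 0, 0, 0, 0, 0, 0, 0, 0, 0]' --grip 4.5 --grip_force 20

```text
t: 3.37
tool_pos: [0.483, 0.0428, 0.0366]
orientation: [-2.415, -2.008, 0.001]
force: [-3.7, 0.8, 4.1]
opening: 0.0555
gripper_force: 20.0
```

```bash
python3 - <<'E'
from h import *
s=read_state();print(s['opening'],s['gripper_force'],s['force'])
go(.548,.185,.036,1.3)
E
```

```text
0.05547137863916392 19.997618682682514 [-3.70085672  0.79510837  4.12848305]
go [15.17  3.8   0.06] roll -11.81 cur -10.51 tilt [-0.e+00 -8.e-04 -1.e+00]
```

Emit:
play_rows --targets '[1, 0.25, 0, -1, 3, 0.75, 0, -3, 5.5, 1.4, 0, -5, 8, 2, 0, -7, 10.5, 2.6, 0, -9, 13, 3.25, 0, -11, 14.5, 3.6, 0, -11.8, 15, 3.8, 0, -11.8]'

```text
t: 4.03
tool_pos: [0.5485, 0.185, 0.0366]
orientation: [2.193, 2.249, -0.0]
force: [-6.5, -8.1, 12.3]
opening: 0.056
gripper_force: 20.0
```

Emit:
play_rows --targets '[0, 0, 0, 0, 0, 0, 0, 0, 0, 0, 0, 0]'

```text
t: 4.28
tool_pos: [0.5482, 0.183, 0.0367]
orientation: [2.197, 2.245, 0.001]
force: [0.4, 2.8, 0.5]
opening: 0.0556
gripper_force: 20.0
```

```bash
python3 - <<'E'
from h import *
snap('wrist','w2');snap('top','t2')
s=read_state();print(s['tool_pos'],s['opening'],s['force'])
go(.5565,.198,.036,1.3)
a=np.load('cam_w2.npz')['im'][:,:,::-1];b=np.load('cam_t2.npz')['im'][:,:,::-1]
p=proj('t2',[[.557,.198,.04]])[0].astype(int)
t=b[p[1]-40:p[1]+40,p[0]-50:p[0]+50]
cv2.imwrite('pics/x2.png',np.hstack([cv2.resize(a,(500,375),interpolation=cv2.INTER_CUBIC),cv2.resize(t,(300,375))]) if 0 else cv2.resize(a,(800,600),interpolation=cv2.INTER_CUBIC))
E
```

```text
[0.5480622  0.18271476 0.03668551] 0.05582076772696847 [0.83311893 2.02581012 0.23421716]
go [1.51 0.88 0.07] roll -0.07 cur 1.23 tilt [ 3.e-04  4.e-04 -1.e+00]
```

View pics/x2.png

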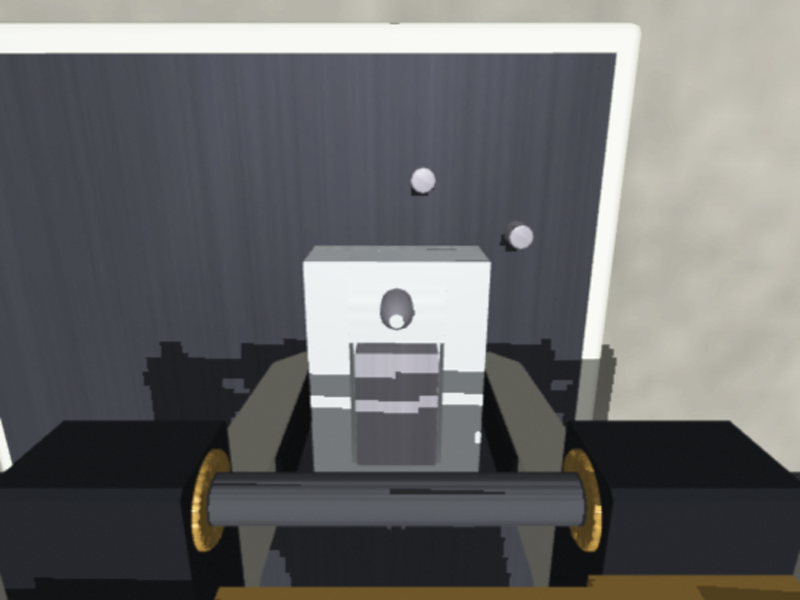

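The wrist view shows the gripped lower half: front top edge from (303,263) to (490,263), dowel tip at (397,321). The pins ahead are at (423,180) and (520,236).

```bash
python3 - <<'E'
from h import *
np.set_printoptions(precision=4,suppress=True)
P=onz('w2',np.array([(423,180),(520,236)])*.7,.04);E=onz('w2',np.array([(303,263),(490,263)])*.7,.054);D=onz('w2',np.array([(397,321)])*.7,.070)
print(P,E,D)
yaw=np.arctan2(E[1,1]-E[0,1],E[1,0]-E[0,0]);print('block yaw',np.degrees(yaw))
for y in (yaw,np.radians(1.2)):
    ux=np.array([np.cos(y),np.sin(y)]);uy=np.array([-ux[1],ux[0]])
    m=E.mean(0)[:2]
    print('gap x',(P[1,:2]-E[1,:2])@ux-.004,(P[1,:2]-m)@ux-.032,(P[1,:2]-D[0,:2])@ux-.032,'gap y',(P[0,:2]-m)@uy-.004,(P[0,:2]-D[0,:2])@uy-.017)
s=800/145
t=np.array([(156,106),(286,106)])/s+[160,170];Q=onz('top0',t,.04);v=Q[0]-Q[1];print('pins yaw',np.degrees(np.arctan2(v[1],v[0]))-90)
# plate yaw from w2: front edge inner (x+)? right inner edge line & back edge
L=onz('w2',np.array([(50,53),(600,53),(615,58),(590,330)])*.7,.03);print('plate edges deg',[np.degrees(np.arctan2(*(L[b]-L[a])[[1,0]])) for a,b in((0,1),(3,2))])
E
```

```text
[[0.5554 0.2524 0.04  ]
 [0.5873 0.2355 0.04  ]] [[0.5197 0.2285 0.054 ]
 [0.5756 0.2297 0.054 ]] [[0.548  0.2166 0.07  ]]
block yaw 1.2551408303928748
gap x 0.007839229920985439 0.007764635517954997 0.007660731151992277 gap y 0.019158809045046667 0.01869317619647022
gap x 0.007833924843220713 0.007759317508038287 0.007643350254452459 gap y 0.019166755405564055 0.018701016755960725
pins yaw 1.465153378169049
plate edges deg [np.float64(1.2829503984795718), np.float64(92.72271142159954)]
```

Emit:
play_rows --targets '[0.5, 0.2, 0, 0, 1.1, 0.4, 0, 0, 1.6, 0.55, 0, 0, 1.7, 0.6, 0, 0, 1.7, 0.6, 0, 0]'

```text
t: 4.8
tool_pos: [0.5537, 0.2007, 0.0367]
orientation: [2.196, 2.247, -0.0]
force: [-0.3, -1.6, 2.9]
opening: 0.056
gripper_force: 20.0
```

Emit:
play_rows --targets '[0, 0.1, 0, 0, 0, 0.2, 0, 0, 0, 0.25, 0, 0, 0, 0.25, 0, 0]'

```text
t: 5.13
tool_pos: [0.555, 0.2008, 0.0367]
orientation: [-2.195, -2.245, 0.002]
force: [-7.4, -1.4, 7.9]
opening: 0.0556
gripper_force: 20.0
```

Emit:
play_rows --targets '[0.1, 0, 0, 0, 0.2, 0, 0, 0, 0.25, 0, 0, 0, 0.25, 0, 0, 0]'

```text
t: 5.47
tool_pos: [0.5558, 0.2021, 0.0366]
orientation: [2.196, 2.246, -0.002]
force: [-3.5, -6.0, 5.7]
opening: 0.0559
gripper_force: 20.0
```

Emit:
play_rows --targets '[0.05, 0.05, 0, 0, 0.1, 0.1, 0, 0, 0.1, 0.1, 0, 0, 0.1, 0.1, 0, 0]'

```text
t: 5.8
tool_pos: [0.5558, 0.2022, 0.0367]
orientation: [-2.196, -2.246, 0.007]
force: [-8.5, -11.1, 11.5]
opening: 0.0557
gripper_force: 20.0
```

Emit:
play_rows --targets '[0.05, 0.05, 0, 0, 0.1, 0.1, 0, 0, 0.1, 0.1, 0, 0, 0.1, 0.1, 0, 0]'

```text
t: 6.13
tool_pos: [0.5559, 0.2024, 0.0365]
orientation: [-2.196, -2.246, 0.011]
force: [-13.5, -14.9, 15.5]
opening: 0.0558
gripper_force: 20.0
```

```bash
python3 - <<'E'
from h import *
s=read_state();print(s['tool_pos'],s['opening'],s['force'])
snap('wrist','w3')
a=np.load('cam_w3.npz')['im'][:,:,::-1]
cv2.imwrite('pics/x3.png',cv2.resize(a[90:330,140:460],(800,600),interpolation=cv2.INTER_CUBIC))
E
```

```text
[0.55591195 0.2023655  0.03654367] 0.05581304290718469 [-13.54461228 -14.94805209  15.52672102]
```

View pics/x3.png

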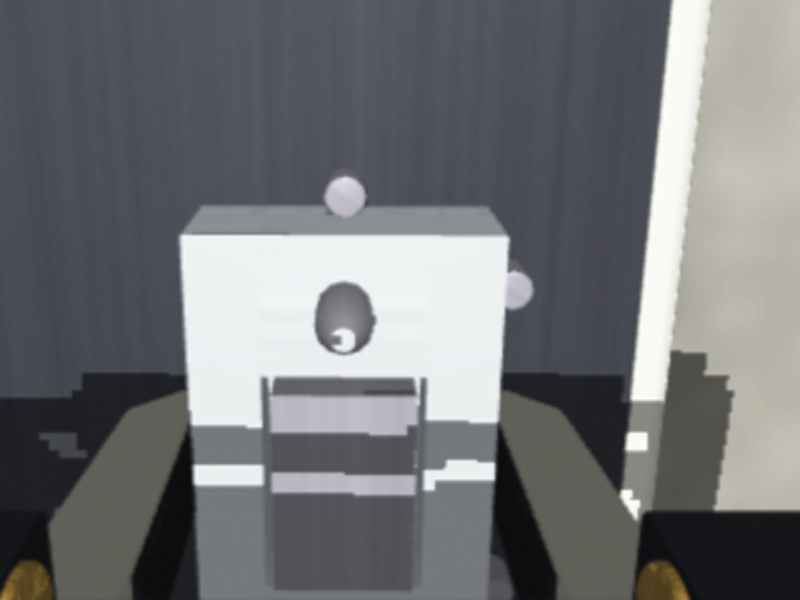

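The lower half sits against the end pin (345,195) and the side pin (515,290). About 13–15 N of reaction in both directions confirms contact.

Emit:
play_rows --targets '[0, 0, 0, 0, 0, 0, 0, 0, 0, 0, 0, 0, 0, 0, 0, 0, 0, 0, 0, 0, 0, 0, 0, 0]' --grip 9.3

```text
t: 6.68
tool_pos: [0.5581, 0.2052, 0.0366]
orientation: [-2.196, -2.246, -0.0]
force: [-0.2, 0.4, -0.6]
opening: 0.0904
gripper_force: 0.0
```

Emit:
play_rows --targets '[0, 0, -1, 0, 0, 0, -4, 0, 0, 0, -8, 0, -2, 0, -12, 0, -3, 0, -12.5, 0, -3, 0, -12.5, 0, -3, 0, -12.5, 0, -3, 0, -12.5, 0]'

```text
t: 7.35
tool_pos: [0.5577, 0.1751, 0.16]
orientation: [-2.196, -2.245, 0.003]
force: [-0.1, -0.1, -0.0]
opening: 0.093
gripper_force: 0.0
```

```bash
python3 - <<'E'
from h import *
s=read_state();print(s['tool_pos'],s['opening'],s['force'],s['dq'].round(3))
snap('wrist','w4')
a=np.load('cam_w4.npz')['im'][:,:,::-1]
cv2.imwrite('pics/x4.png',cv2.resize(a[30:270,120:440],(800,600),interpolation=cv2.INTER_CUBIC))
E
```

```text
[0.55771882 0.17512814 0.16000169] 0.09304889645015467 [-0.13943912 -0.0567532  -0.02016097] [ 0.01   0.019  0.014 -0.001 -0.    -0.001]
```

View pics/x4.png

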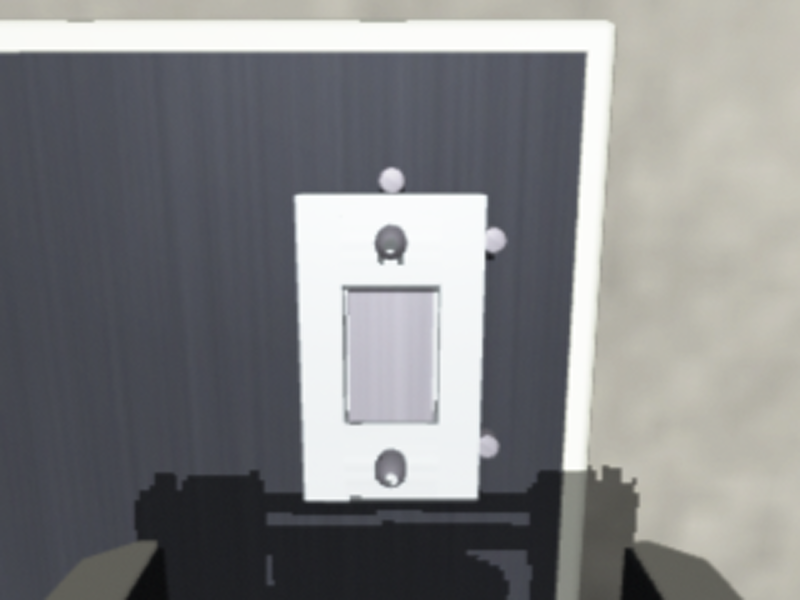

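The crop shows the lower half touching all three pins: (391,180), (495,240) and (487,446). Its top-face corners are (295,195), (487,195), (478,498) and (306,500).

```bash
python3 - <<'E'
from h import *
np.set_printoptions(precision=4,suppress=True)
c=np.array([(295,195),(487,195),(478,498),(306,500)])/2.5+[120,30]
P=onz('w4',c,.054);print(P,P.mean(0)); v=P[0]-P[3]+P[1]-P[2];print(np.degrees(np.arctan2(v[1],v[0]))-90)
p=onz('w4',np.array([(391,180),(495,240),(487,446)])/2.5+[120,30],.04);v=p[1]-p[2];print(p,np.degrees(np.arctan2(v[1],v[0]))-90)
u=np.array([(532,284),(579,284),(580,311),(533,312)])*.7
Q=onz('top0',u,.014);v=Q[0]-Q[1]+Q[3]-Q[2];yaw=np.degrees(np.arctan2(v[1],v[0]))-90;print(Q,Q.mean(0),yaw)
go(Q.mean(0)[0],Q.mean(0)[1]-.026,.16,yaw)
E
```

```text
[[0.5275 0.2477 0.054 ]
 [0.5838 0.249  0.054 ]
 [0.586  0.154  0.054 ]
 [0.5301 0.152  0.054 ]] [0.5569 0.2007 0.054 ]
1.4490155711344812
[[0.5555 0.2523 0.04  ]
 [0.5885 0.235  0.04  ]
 [0.5896 0.1673 0.04  ]] 0.9449867160618197
[[ 0.5768 -0.3037  0.014 ]
 [ 0.5792 -0.4004  0.014 ]
 [ 0.5236 -0.4022  0.014 ]
 [ 0.519  -0.306   0.014 ]] [ 0.5496 -0.3531  0.014 ] 2.0774838611729365
go [-55.4   -2.02  -0.03] roll -0.78 cur 1.29 tilt [-0.0004 -0.0035 -1.    ]
```

Emit:
play_rows --targets '[-3, 0, -1, 0, -7, 0, -1, 0, -11, -0.5, -1, 0, -15, -0.5, -1, 0, -19, -0.5, -1, -0.8, -23, -1, -1, -0.8, -27, -1, -1, -0.8, -31, -1, -1, -0.8]'

```text
t: 8.07
tool_pos: [0.5544, -0.136, 0.1694]
orientation: [-2.177, -2.26, 0.002]
force: [1.1, 0.0, 0.3]
opening: 0.0929
gripper_force: 0.0
```

Emit:
play_rows --targets '[-4, 0, 0, 0, -8, -0.5, 0, 0, -12, -0.5, 0, 0, -16, -1, 1, 0, -20, -1, 2, 0, -23, -1, 4, 0, -24.4, -1, 5, 0, -24.4, -1, 5, 0]'

```text
t: 8.73
tool_pos: [0.5515, -0.3803, 0.1151]
orientation: [-2.178, -2.252, 0.002]
force: [-0.0, 0.1, -0.7]
opening: 0.0927
gripper_force: 0.0
```

Emit:
play_rows --targets '[0, 0, 0, 0, 0, 0, 0, 0, 0, 0, 0, 0, 0, 0, 0, 0]'

```text
t: 9.07
tool_pos: [0.5555, -0.3782, 0.1227]
orientation: [2.178, 2.263, 0.001]
force: [-0.7, 0.7, 0.1]
opening: 0.093
gripper_force: 0.0
```

```bash
python3 - <<'E'
from h import *
s=read_state();print(s['tool_pos'],s['opening'],s['force'],s['dq'].round(3))
snap('wrist','w5')
a=np.load('cam_w5.npz')['im'][:,:,::-1]
cv2.imwrite('pics/x5.png',cv2.resize(a[30:270,120:440],(800,600),interpolation=cv2.INTER_CUBIC))
go(.5496,-.3531,.12,2)
E
```

```text
[ 0.55553836 -0.37822819  0.12270622] 0.09303171044553447 [-0.67420857  0.70729493  0.12813705] [-0.004 -0.003 -0.002 -0.001 -0.    -0.002]
go [ 2.56 -0.49  0.27] roll 0.18 cur 2.18 tilt [-9.0e-04  1.2e-03 -1.0e+00]
```

View pics/x5.png

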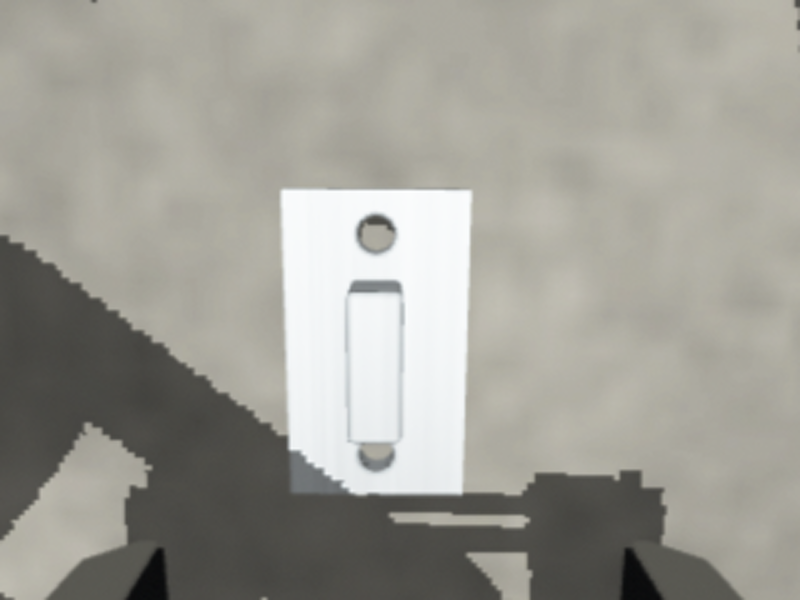

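The crop shows the upper half's slab top with corners (281,189), (471,190), (463,494) and (290,493). Its rib is centred near (375,365) and a hole is at (376,234).

```bash
python3 - <<'E'
from h import *
np.set_printoptions(precision=4,suppress=True)
c=np.array([(281,189),(471,190),(463,494),(290,493)])/2.5+[120,30]
P=onz('w5',c,.014);print(P,P.mean(0)); v=P[0]-P[3]+P[1]-P[2];yaw=np.degrees(np.arctan2(v[1],v[0]))-90;print(yaw)
r=np.array([(347,292),(403,292),(401,443),(348,443)])/2.5+[120,30];print('rib',onz('w5',r,.044).mean(0))
t=np.array([(532,284),(579,284),(580,311),(533,312)])*.7
print('height',tri('top0',t,'w5',c[[1,2,3,0]][[3,0,1,2]][[1,2,3,0]]))
go(*P.mean(0)[:2],.019,yaw)
E
```

```text
[[ 0.5201 -0.3047  0.014 ]
 [ 0.5763 -0.3029  0.014 ]
 [ 0.5799 -0.3988  0.014 ]
 [ 0.5232 -0.4006  0.014 ]] [ 0.5499 -0.3518  0.014 ]
1.9946131228176256
rib [ 0.5499 -0.3514  0.044 ]
height [[ 0.5761 -0.3027  0.0183  0.0003]
 [ 0.5826 -0.4088 -0.0123  0.0002]
 [ 0.5234 -0.4016  0.0134  0.0015]
 [ 0.5196 -0.3053  0.0144  0.0016]]
go [ 2.7  -0.47 10.37] roll 0.18 cur 2.18 tilt [-0.0009  0.0012 -1.    ]
```

Emit:
play_rows --targets '[2, -0.5, 1, 0, 2.7, -0.5, 3.5, 0.2, 2.7, -0.5, 6, 0.2, 2.7, -0.5, 8.5, 0.2, 2.7, -0.5, 9.8, 0.2, 2.7, -0.5, 9.8, 0.2, 2.7, -0.5, 9.8, 0.2, 2.7, -0.5, 9.8, 0.2]'

```text
t: 9.78
tool_pos: [0.5498, -0.3533, 0.0257]
orientation: [2.183, 2.256, 0.001]
force: [-0.4, -0.6, -0.1]
opening: 0.0932
gripper_force: 0.0
```

```bash
python3 -c "
from h import *
print(read_state()['tool_pos'],read_state()['force']);go(.5499,-.3516,.019,2)"
```

```text
[ 0.54980866 -0.35332311  0.02571281] [-0.43208965 -0.60753093 -0.12926414]
go [0.17 0.01 0.67] roll -0.11 cur 1.89 tilt [-0.0017  0.0021 -1.    ]
```

Emit:
play_rows --targets '[0.1, 0, 0.5, 0, 0.1, 0, 0.5, 0, 0.1, 0, 0.5, 0]'

```text
t: 10.03
tool_pos: [0.5489, -0.3518, 0.0194]
orientation: [2.184, 2.257, 0.0]
force: [-0.2, -0.3, 0.0]
opening: 0.093
gripper_force: 0.0
```

Emit:
play_rows --targets '[0, 0, 0, 0, 0, 0, 0, 0, 0, 0, 0, 0, 0, 0, 0, 0, 0, 0, 0, 0, 0, 0, 0, 0, 0, 0, 0, 0, 0, 0, 0, 0]' --grip 0.8 --grip_force 45

```text
t: 10.7
tool_pos: [0.5486, -0.3516, 0.0186]
orientation: [-2.185, -2.258, 0.0]
force: [-0.1, 0.0, -0.1]
opening: 0.0443
gripper_force: 0.0
```

Emit:
play_rows --targets '[0, 0, 0, 0, 0, 0, 0, 0, 0, 0, 0, 0, 0, 0, 0, 0]'

```text
t: 11.03
tool_pos: [0.5486, -0.3516, 0.0186]
orientation: [2.185, 2.258, -0.0]
force: [0.3, 0.4, 0.7]
opening: 0.0175
gripper_force: 0.0
```

```bash
python3 -c "
from h import *
s=read_state();print(s['tool_pos'],s['force'],s['opening'],s['gripper_force'])"
```

```text
[ 0.5485766  -0.35160214  0.01862677] [0.32391814 0.44641466 0.66663839] 0.01753144057671946 0.0
```

Emit:
play_rows --targets '[0, 0, 0, 0, 0, 0, 0, 0, 0, 0, 0, 0, 0, 0, 0, 0]'

```text
t: 11.37
tool_pos: [0.5486, -0.3516, 0.0186]
orientation: [2.184, 2.258, 0.0]
force: [0.7, 0.4, -1.0]
opening: 0.0152
gripper_force: 45.0
```

Emit:
play_rows --targets '[0, 0, -1, 0, 0, 0, -2.5, 0, 0, 0, -5, 0, 0, 0, -8, 0, 0, 0, -10, 0, 0, 0, -11, 0, 0, 0, -11, 0, 0, 0, -11, 0]'

```text
t: 12.03
tool_pos: [0.5488, -0.3518, 0.1292]
orientation: [2.184, 2.257, 0.0]
force: [0.5, 1.0, -3.4]
opening: 0.0158
gripper_force: 45.0
```

```bash
python3 - <<'E'
from h import *
snap('wrist','w6')
s=read_state();print(s['tool_pos'],s['force'],s['opening'],s['gripper_force'])
go(.5569,.2007,.13,1.3)
a=np.load('cam_w6.npz')['im'][:,:,::-1]
cv2.imwrite('pics/x6.png',cv2.resize(a,(800,600),interpolation=cv2.INTER_CUBIC))
E
```

```text
[ 0.54801174 -0.35116341  0.12755107] [-0.22799009 -0.89866715 -2.97835028] 0.015523967793109984 44.99935805797577
go [55.13  2.71 -0.2 ] roll 0.59 cur 1.89 tilt [ 9.0e-04 -1.2e-03 -1.0e+00]
```

View pics/x6.png

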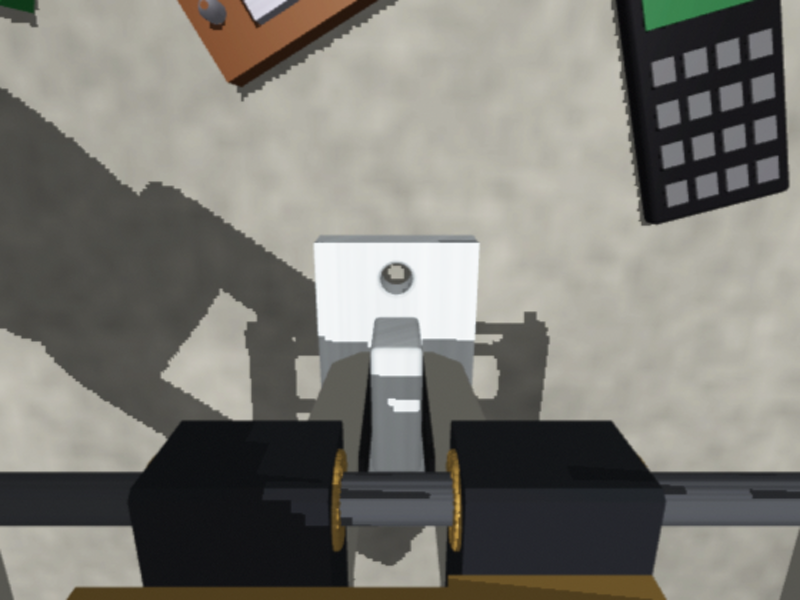

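The upper half is held by its rib, with its front top edge from (313,242) to (479,242) and the hole at (397,278).

```bash
python3 - <<'E'
from h import *
np.set_printoptions(precision=4,suppress=True)
d=np.load('cam_w6.npz')
E=onz('w6',np.array([(313,242),(479,242),(397,276)])*.7,.123)
s=read_state();M=R.from_rotvec(s['orientation']).as_matrix()
L=(E-s['tool_pos'])@M;print('tool frame',L, 'edge angle',np.degrees(np.arctan2(*(L[1]-L[0])[[0,1]])))
# same for lower while it was gripped and seated, w3
c=np.array([(181,235),(508,235)])/2.5+[140,90];F=onz('w3',c,.054);print(F,F.mean(0)-[0,.048,0])
# lower dowel tips from w4
print('tips',onz('w4',np.array([(391,250),(391,481)])/2.5+[120,30],.07))
E
```

```text
tool frame [[ 0.047  -0.0272  0.0046]
 [ 0.0471  0.0295  0.0046]
 [ 0.035   0.0015  0.0046]] edge angle 0.00946409343205646
[[0.5277 0.248  0.054 ]
 [0.5833 0.2493 0.054 ]] [0.5555 0.2006 0.054 ]
tips [[0.556  0.234  0.07  ]
 [0.5576 0.165  0.07  ]]
```

Emit:
play_rows --targets '[2, 0, 0, 0, 6, 0.5, 0, 0, 10, 0.5, -0.5, 0, 14, 0.5, -0.5, 0, 18, 1, -0.5, 0, 22, 1, -0.5, 0, 26, 1, -0.5, 0.5, 30, 1.5, -0.5, 0.5]'

```text
t: 12.75
tool_pos: [0.5513, -0.0492, 0.1311]
orientation: [-2.193, -2.245, 0.004]
force: [-0.6, 0.4, -2.2]
opening: 0.0159
gripper_force: 45.0
```

Emit:
play_rows --targets '[4, 0, 0, 0, 8, 0.5, 0, 0, 12, 0.5, 0, 0, 16, 1, 0, 0, 20, 1, 0, 0, 23, 1, 0, 0, 25, 1, 0, 0, 25, 1, 0, 0]'

```text
t: 13.42
tool_pos: [0.5554, 0.2028, 0.1311]
orientation: [-2.188, -2.25, 0.004]
force: [0.8, -0.2, -2.1]
opening: 0.0161
gripper_force: 45.0
```

Emit:
play_rows --targets '[0, 0, 0, 0, 0, 0, 0, 0, 0, 0, 0, 0, 0, 0, 0, 0]'

```text
t: 13.75
tool_pos: [0.5576, 0.1976, 0.1331]
orientation: [-2.196, -2.246, 0.001]
force: [-0.2, -0.8, -2.5]
opening: 0.0155
gripper_force: 45.0
```

```bash
python3 - <<'E'
from h import *
s=read_state();print(s['tool_pos'],s['force'],s['opening'])
go(.5554,.2007,.094,1.3)
E
```

```text
[0.55755198 0.19761056 0.13310022] [-0.15013743 -0.77721115 -2.54382383] 0.015523132890094216
go [ 0.32 -0.2   3.91] roll -0.0 cur 1.3 tilt [-4.e-04 -9.e-04 -1.e+00]
```

Emit:
play_rows --targets '[0.3, -0.2, 0.5, 0, 0.3, -0.2, 1.5, 0, 0.3, -0.2, 2.5, 0, 0.3, -0.2, 3.5, 0, 0.3, -0.2, 3.9, 0, 0.3, -0.2, 3.9, 0, 0.3, -0.2, 3.9, 0, 0.3, -0.2, 3.9, 0]'

```text
t: 14.42
tool_pos: [0.5559, 0.202, 0.095]
orientation: [2.194, 2.248, 0.001]
force: [0.3, 0.7, -2.2]
opening: 0.0158
gripper_force: 45.0
```

```bash
python3 - <<'E'
from h import *
s=read_state();print(s['tool_pos'],s['force'],s['opening'])
go(.5554,.2007,.088,1.3)
snap('wrist','w7')
a=np.load('cam_w7.npz')['im'][:,:,::-1]
cv2.imwrite('pics/x7.png',cv2.resize(a[90:330,140:460],(800,600),interpolation=cv2.INTER_CUBIC))
E
```

```text
[0.55590867 0.2019624  0.09502253] [ 0.29715103  0.69267049 -2.21881181] 0.01580010250074995
go [-0.13 -0.05  0.7 ] roll 0.09 cur 1.39 tilt [ 2.e-04  6.e-04 -1.e+00]
```

View pics/x7.png

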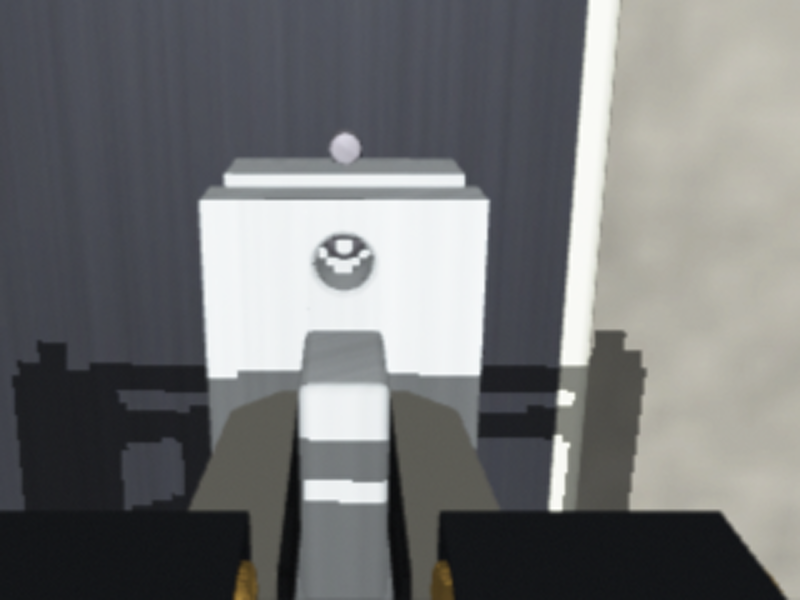

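Left-right alignment is good: the upper half's edge runs 200–488 and the lower's 224–464, both centred on 344. The hole is at (343,261), with the dowel tip visible through it near (344,246).

```bash
python3 - <<'E'
from h import *
np.set_printoptions(precision=4,suppress=True)
f=lambda l:np.array(l)/2.5+[140,90]
print('upper front',onz('w7',f([(200,200),(488,200)]),.0904),'hole',onz('w7',f([(343.5,261)]),.0904))
print('lower front',onz('w7',f([(224,173),(464,173)]),.054),'tip',onz('w7',f([(344,246)]),.070))
E
```

```text
upper front [[0.5274 0.249  0.0904]
 [0.5832 0.2503 0.0904]] hole [[0.5555 0.2374 0.0904]]
lower front [[0.5275 0.2479 0.054 ]
 [0.5833 0.2493 0.054 ]] tip [[0.5557 0.2352 0.07  ]]
```

Emit:
play_rows --targets '[-0.12, 0, 0.2, 0, -0.12, 0, 0.4, 0, -0.12, 0, 0.6, 0, -0.12, 0, 0.8, 0, -0.12, 0, 1.0, 0, -0.12, 0, 1.0, 0]'

```text
t: 14.97
tool_pos: [0.5552, 0.2006, 0.084]
orientation: [-2.194, -2.248, 0.001]
force: [-0.4, -0.7, -1.9]
opening: 0.0158
gripper_force: 45.0
```

Emit:
play_rows --targets '[0, 0, 0.2, 0, 0, 0, 0.4, 0, 0, 0, 0.5, 0, 0, 0, 0.5, 0]'

```text
t: 15.3
tool_pos: [0.5554, 0.2006, 0.0792]
orientation: [-2.194, -2.248, 0.001]
force: [-0.0, 0.1, -2.7]
opening: 0.0157
gripper_force: 45.0
```

Emit:
play_rows --targets '[0, 0, 0.15, 0, 0, 0, 0.3, 0, 0, 0, 0.4, 0, 0, 0, 0.4, 0, 0, 0, 0.4, 0]'

```text
t: 15.72
tool_pos: [0.5558, 0.2007, 0.0761]
orientation: [2.194, 2.248, 0.001]
force: [-1.5, -0.4, 2.4]
opening: 0.0157
gripper_force: 45.0
```

Emit:
play_rows --targets '[0, 0, 0.1, 0, 0, 0, 0.2, 0, 0, 0, 0.3, 0, 0, 0, 0.3, 0, 0, 0, 0.3, 0]'

```text
t: 16.13
tool_pos: [0.5558, 0.2008, 0.0732]
orientation: [2.194, 2.248, 0.001]
force: [-3.8, -1.6, 7.1]
opening: 0.0155
gripper_force: 45.0
```

Emit:
play_rows --targets '[0, 0, 0.1, 0, 0, 0, 0.2, 0, 0, 0, 0.2, 0, 0, 0, 0.2, 0]'

```text
t: 16.47
tool_pos: [0.5559, 0.2007, 0.0726]
orientation: [2.194, 2.248, 0.001]
force: [-9.0, -3.2, 17.0]
opening: 0.0158
gripper_force: 45.0
```

Emit:
play_rows --targets '[0, 0, 0.1, 0, 0, 0, 0.2, 0, 0, 0, 0.2, 0, 0, 0, 0.2, 0, 0, 0, 0.2, 0, 0, 0, 0.2, 0, 0, 0, 0.2, 0, 0, 0, 0.2, 0]'

```text
t: 17.13
tool_pos: [0.5559, 0.2007, 0.0725]
orientation: [2.194, 2.248, 0.001]
force: [-16.9, -5.4, 32.9]
opening: 0.0158
gripper_force: 45.0
```

```bash
python3 - <<'E'
from h import *
s=read_state();print(s['tool_pos'],s['force'],s['wrist_torque'],s['opening'])
go(.5559,.2007,.0726,1.3)
snap('wrist','w8')
a=np.load('cam_w8.npz')['im'][:,:,::-1]
cv2.imwrite('pics/x8.png',cv2.resize(a[90:330,140:460],(800,600),interpolation=cv2.INTER_CUBIC))
E
```

```text
[0.55588867 0.20074954 0.0725356 ] [-16.92985462  -5.41207422  32.85376004] [-0.93486944  3.10893008 -0.07375533] 0.015781527143133668
go [-0.    0.   -0.01] roll 0.1 cur 1.4 tilt [-0.e+00  7.e-04 -1.e+00]
```

View pics/x8.png

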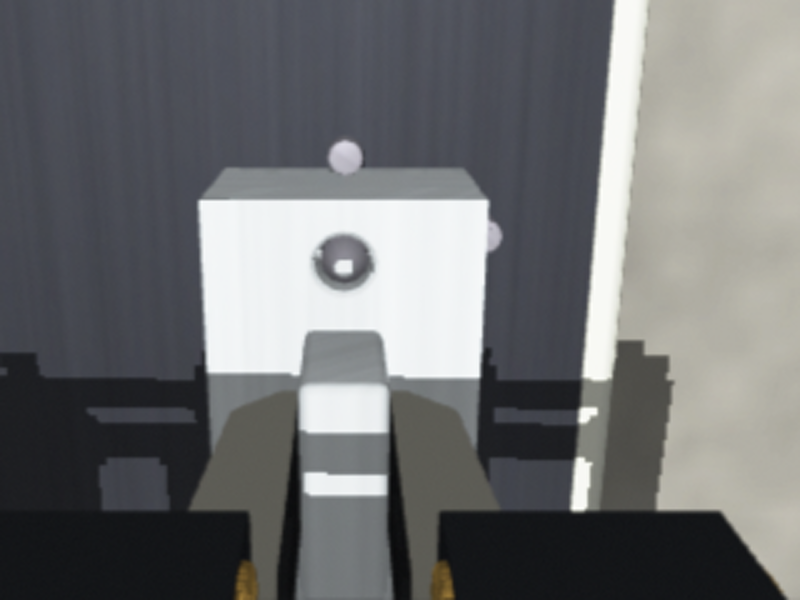

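The mould is shut, with the dowel showing through the hole at (343,262), both visible pins touching, and about 33 N of press. I'm handing it in.

```bash
python3 -c "
from h import *
print(workorder.close_job())"
```

```text
the job is handed in; nothing more can be done
None
```

I handed the job in after about 17 s: the lower half sits against all three pins, and the arm still holds the upper half shut on its dowels at about 33 N. The hand-in returned no verdict, so whether it passed is not confirmed.

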